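Bring the square jar to the front of the drawer carousel and hold it there

ROBOT

A 7-joint arm with a two-finger parallel gripper is mounted at the origin on the work surface. World frame = base frame: x ahead of the robot, y to its left, z up, the work surface at z = 0. Lengths are in m, angles in degrees, forces in N, time in s.
With the tool pointing down it reaches from about 0.425 to 0.875 m from the base axis. Payload 4.7 kg.
Tool frame: the origin (TCP) lies midway between the tips of the shut fingers; the grasp point (between the pads) lies env.grip_point_offset behind it (env.grip_point_offset is the distance from the TCP to the grasp point, in m); z points along the fingers, y is the line along which they close (so a half turn about z gives the same grasp; the last joint's range is limited). The gripper opens to 87 mm and grips with 3 to 60 N. Pads are 19 mm wide; open, the fingers measure 117 mm over their backs; the gripper's body (75 mm by 190 mm) begins 51 mm behind the grasp point.
Start: joints at [65.323, 18.392, -4.016, 83.108, 1.295, 78.541, -3.26], TCP at [0.28, -0.587, 0.223] pointing down, gripper open.
Joint ranges: [-163.93, 163.93], [-17.29, 119.83], [-79.2, 71.16], [3.27, 140.29], [-89.18, 269.18], [5.43, 117.66], [-154.24, 154.24]. Speed limits (degrees/s): [147.25, 147.25, 180, 180, 180, 180, 180].

INTERFACE

Orientations are given as [roll, pitch, yaw] about the fixed x, y, z axes, in that order (R = Rz(yaw) Ry(pitch) Rx(roll)).
In Python, from cell import env gives the robot as it stands.
- The arm moves only by the shell command python3 -m creep 'ROWS' [FORCE]. ROWS is a JSON object of lists of equal length, an entry for each row: "translation": the shift along the tool's x, y, z in units of 0.08 m (1.0 is 0.08 m), a list of three; "turn": the turn, a rotation vector about the tool's x, y, z in units of 180 degrees (1.0 is 180 degrees), a list of three; "grip": the opening, from 0 (shut) to 1 (fully open). In form: {"translation": [[x, y, z], ...], "turn": [[ax, ay, az], ...], "grip": [grip, ...]}. A call has 1 to 5 rows; each row shifts and turns the commanded pose from where the row before left it, along the tool's axes as they then stand; what a row does not reach is not made up. A row lasts 1/8 s, in which the tool goes at most 62.5 mm and 10.7 degrees, less where a joint would pass 70% of its speed; a pose out of reach is approached as far as the arm can. A call with a number of a shift or a turn outside -1 to 1 is refused whole. A call with a gripper value outside its range is refused whole. The fingers move at their own pace and stop on an object; FORCE is the grip in N (left out, the last holds). Time passes only in rows, so rows that do not move let the fingers close. It gives the time, the measured TCP pose, the force, the opening and the grip force at its end, in the units of the state.
- env.get_obs(): the state, without advancing time (a new reading comes with each control period).
- env.read_camera(name): name is "scene" or "top" or "wrist"; returns a dict with "frame" (480x640x3 uint8, red, green, blue), "z_map" (480x640 float32, m along the optical axis (not along the pixel's ray), 0 where there is no reading), "K" (3x3 intrinsics, pixels), "rvec" (rotation vector, rad) and "tvec" (3), from world to camera coordinates, as OpenCV has them. Camera axes: x right, y down, z forward; pixel columns grow to the right and rows downward; lengths in m; the calibration is good to about 2 mm. A picture is of the moment at which its call begins.
- env.sign_off(): hands the job in; it is judged then, once.
The state is a dict: "time_s": time; "qpos": joint angles; "joint_velocities": joint speeds; "effort": joint torques, N m; "tool_pos": TCP position; "tool_rot": TCP orientation; "force": force on the tool from outside, world axes, zero at the start; "wrist_torque": the same for the moment, N m; "grip_width": finger opening in m; "grasp_force": force on a finger pad.
Only numpy, scipy, OpenCV 4.12 (cv2) and the standard library are available. Lean on these libraries where they do the work, as an engineer would, in place of code of your own. Each camera call takes 0.05 s, during which the arm holds its last target. There are 200 camera calls.

TASK

Pull the vanity organiser's drawer all the way out by its handle, then turn the little carousel inside until the square jar faces straight to the front, towards the middle of the drawer's front panel. Finish while still gripping the carousel's centre knob so that the turntable is held still; do not let go, leave the drawer fully out, and do not disturb the mug, trimmer case, dish or toothbrush stand around it.

Things in the scene. Friction and masses are not known exactly. Their poses are not given: they have to be found in the camera images.
- organiser: White countertop organiser case fixed to the counter, 224 mm wide, 215 mm deep, 155 mm high, with a clear glass top 8 mm thick and one drawer that fills its front. Origin: on the counter below the middle of the case's open front edge (the back of the drawer panel when shut). Its +x points into the case, z up; the drawer comes out along its -x.
- drawer (a joint): How far the drawer is pulled out, m: 0 shut, 0.18 fully out against its stop. It starts nearly shut (0 to 0.03), slides with about 3 N of friction and stays where it is left.
- handle (a point): Middle of the drawer's steel bar handle, a level round bar 10 mm thick and 110 mm long between its two end legs, running across the drawer front (organiser y), 125 mm above the counter. The bar's centre stands 48 mm off the front panel (panel 12 mm thick, its top edge 138 mm above the counter), so there is 43 mm of free space behind the bar and nothing below it; it can be pinched from above with one finger on either side.
- pivot (a point): Point on the drawer floor at the carousel's axis, 16 mm above the counter, moving with the drawer but not turning with the carousel; 92 mm behind the back of the front panel. Its axes are those of the organiser: -x points to the front, z up. With the drawer fully out it lies 88 mm in front of the organiser's origin.
- carousel (a joint): Angle of the carousel about its upright axis, rad, growing anticlockwise seen from above. 0 (or any whole number of turns) has the square jar straight to the front. No stops: turns endlessly either way with light friction (0.03 N m), and stays where it is left. It starts between 0.9 and 5.4.
- square_jar (a point): Centre of the top of the square jar's lid, 70 mm above the counter and 53 mm from the carousel's axis. The carousel is an wooden turntable 166 mm across carrying four white jars with aluminium lids at quarter turns, fixed in place: three are round with flat lids (44 mm across, tops 72 mm above the counter); this one is square (43 mm) and has a small steel ball knob, its top 85 mm above the counter.
- grip_knob: The carousel's round steel centre knob, 40 mm across and 34 mm high, on a slim post (14 mm across); it turns with the carousel and the carousel is turned by it. Origin: centre of its underside, 105 mm above the counter, on the axis.
- knob_centre (a point): Centre of that knob on the axis, 122 mm above the counter: the point to grip from above, at any yaw.
- mug: Bystander: red ceramic mug, 80 mm across, 92 mm high, loose; origin at the centre of its foot. Leave it alone.
- trimmer_case: Bystander: plastic trimmer case 150 x 60 x 44 mm, loose; origin at the centre of its underside. Leave it alone.
- pebble_dish: Bystander: low round glass dish, 110 mm across, 30 mm high, loose; origin at the centre of its foot. Leave it alone.
- brush_stand: Bystander: chrome toothbrush stand with two brushes, foot 90 mm across, bar 90 mm wide, 172 mm high in all, loose; origin at the centre of its foot. Leave it alone.

How it is judged (in metres and radians):
On the way, in this order (a step that is already met when the one before it is completed fails the run):
1. the drawer is pulled fully out (value of joint drawer above 0.165 m), for 0.2 s.
2. with the drawer out, the square jar faces straight to the front (value of joint drawer above 0.165 m and y of square_jar in the frame of pivot between -0.0095 and 0.0095 m and x of square_jar in the frame of pivot below -0.03 m), for 0.2 s.
At the end, for the whole second after the job is handed in: The drawer is out by more than 165 of its 180 mm, the square jar is at the front side of the carousel with its centre within 9.5 mm of the drawer's middle line (about 10 degrees), the turntable is still (below 0.1 rad/s), and the fingers still hold the centre knob with more than 2 N (all of step 2 and contact force between the fingers and grip_knob above 2 N and velocity of joint carousel between -0.1 and 0.1 rad/s); the arm keeps its last pose, push and grip.
It fails at once if the red mug is moved by more than 20 mm or tipped (distance of mug from where it was at the start of the episode above 0.02 m or angle between mug's own z axis and vertical above 0.3 rad).
It fails at once if the trimmer case is moved by more than 20 mm or tipped (distance of trimmer_case from where it was at the start of the episode above 0.02 m or angle between trimmer_case's own z axis and vertical above 0.3 rad).
It fails at once if the glass dish is moved by more than 20 mm or tipped (distance of pebble_dish from where it was at the start of the episode above 0.02 m or angle between pebble_dish's own z axis and vertical above 0.3 rad).
It fails at once if the toothbrush stand is moved by more than 20 mm or tipped (distance of brush_stand from where it was at the start of the episode above 0.02 m or angle between brush_stand's own z axis and vertical above 0.3 rad).
It also fails if it takes over 53 s, if anything falls off the work surface, if the arm or the gripper's body presses on something with over 40 N, if the wrist force passes 120 N, or if a joint passes its speed limit or range.

## Working session

There is one attempt and no reset: what is moved stays moved. The work goes in short steps, Python scripts to look and compute and a shell command to move; the robot and the scene stay as the last step left them, time stands still between calls to the robot, and variables do not carry over. Pictures are saved under pics/ and viewed, at most 10 in all, crops included, and the job is handed in when it is done.

```bash
mkdir -p pics; cat > h.py <<'E'
import numpy as np, cv2
from cell import env
from scipy.spatial.transform import Rotation as R
def cam(n):
    c=env.read_camera(n); c['R']=cv2.Rodrigues(np.array(c['rvec'],float))[0]; c['t']=np.array(c['tvec'],float).ravel(); return c
def save(c,n): cv2.imwrite('pics/'+n,c['frame'][:,:,::-1])
def pts(c):
    z=c['z_map'].astype(float); v,u=np.mgrid[:480,:640]; K=np.array(c['K'])
    P=np.stack([(u-K[0,2])/K[0,0]*z,(v-K[1,2])/K[1,1]*z,z],-1)
    W=(P-c['t'])@c['R']; W[z==0]=np.nan; return W
def ray(c,u,v,h):
    d=c['R'].T@np.linalg.inv(c['K'])@[u,v,1]; o=-c['R'].T@c['t']; return o+d*(h-o[2])/d[2]
def tool():
    s=env.get_obs(); return np.array(s['tool_pos']),R.from_euler('xyz',s['tool_rot'],degrees=True)
def need(p): # shift of TCP in tool axes, units .08
    x,r=tool(); return r.inv().apply(np.array(p)-x)/.08
E
python3 - <<'E'
from h import *
for n in('top','scene'):
    c=cam(n); save(c,n+'1.png'); print(n,c['K'],-c['R'].T@c['t'])
s=env.get_obs(); print(s, env.grip_point_offset)
E
```

```text
top [[584.94817574   0.         323.96621918]
 [  0.         584.94817574 236.04245958]
 [  0.           0.           1.        ]] [0.41991335 0.03267963 1.14956825]
scene [[473.59875565   0.         326.00364501]
 [  0.         473.59875565 235.67778333]
 [  0.           0.           1.        ]] [ 1.11487602 -0.27041219  0.62733338]
{'time_s': 0.1, 'qpos': array([65.32422952, 18.43481566, -4.01607042, 83.1694502 ,  1.29643146,
       78.54266689, -3.25930372]), 'joint_velocities': array([ 0.01721074, -0.20357764,  0.04932108, -0.13315223, -0.00419972,
        0.04519284,  0.07747854]), 'effort': array([-2.56959083e-04, -4.92572021e+01, -4.05977201e-01, -3.13397813e+01,
       -6.42258581e-02,  3.95616435e-02,  9.77987202e-05]), 'tool_pos': array([ 0.27939274, -0.58631458,  0.22155748]), 'tool_rot': array([-1.79898387e+02,  6.87338507e-03,  2.54868985e+01]), 'force': array([-0.26531062,  0.98950519,  0.467542  ]), 'wrist_torque': array([-0.04980213, -0.00334138, -0.01157331]), 'grasp_force': 0.0, 'grip_width': 0.08736109457489723} 0.0187
```

View pics/top1.png

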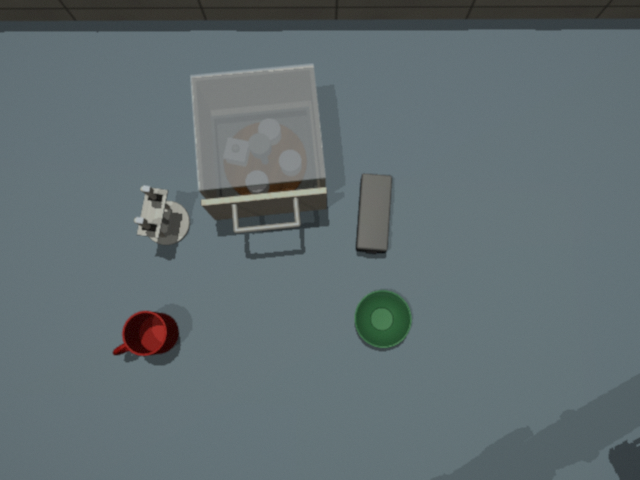

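View pics/scene1.png

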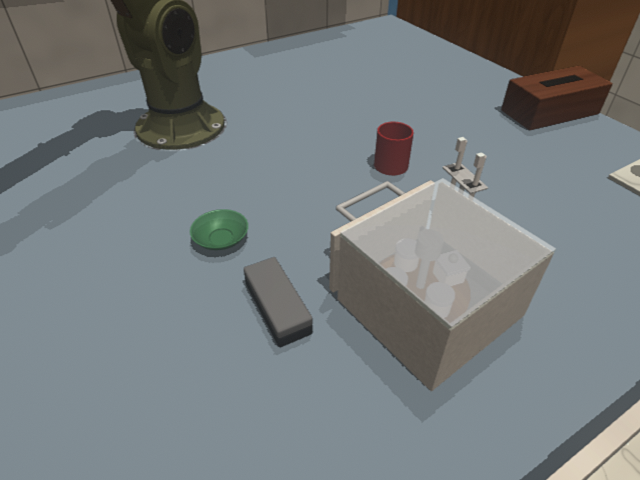

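The top view looks straight down with the robot towards the bottom (image up is about +x, left is +y). It shows:
- **Handle bar:** about (234,231) to (299,227).
- **Panel top:** (204,197) to (326,192).
- **Knob:** about (259,143), under the glass.
- **Square jar:** (237,151), on the left (+y) side, so it needs about +90° anticlockwise.
- **Bystanders:** stand at (160,215), mug at (147,333), trimmer case at (375,213), dish at (383,320).

The scene view confirms this layout.

```bash
python3 - <<'E'
from h import *
c=cam('top'); W=pts(c)
sub=W[205:245,225:310]; m=(abs(sub[...,2]-.130)<.008); vv,uu=np.nonzero(m); 
P=sub[m]; print('bar pts',len(P),np.nanmedian(P[:,2]),uu.min()+225,uu.max()+225,vv.min()+205,vv.max()+205)
for a in [(234,231),(299,227)]: print('bar',ray(c,*a,.127))
p=[ray(c,*a,.138) for a in [(204,197),(326,192)]]; print('panel',p, np.linalg.norm(p[0]-p[1]))
k=[ray(c,*a,.155) for a in [(193,74),(315,66),(325,190),(202,196)]]; print('case',np.round(k,3))
# bar rows: fit brightest line
q=[]
for u in range(242,293,5):
    col=sub[:,u-225,2]; i=np.nonzero(abs(col-.128)<.01)[0]
    if len(i): q.append((u,i.mean()+205))
q=np.array(q,float); print(q.T)
f=np.polyfit(q[:,0],q[:,1],1); e=[ray(c,u,np.polyval(f,u),.129) for u in(237,299)]; print(e)
for n,a in dict(knob=(259,143),jar=(237,151)).items():print(n,ray(c,*a,{'knob':.139,'jar':.07}[n]),W[a[1],a[0]])
for n,a,h in(('stand',(153,190),.17),('stand2',(140,219),.17),('mug',(147,333),.092),('trim',(372,213),.044)):print(n,ray(c,*a,h),W[a[1],a[0]])
E
```

```text
bar pts 602 0.12915047041059646 225 299 205 233
bar [0.60264053 0.18984661 0.127     ]
bar [0.60937482 0.07449311 0.127     ]
panel [array([0.66214391, 0.24263453, 0.138     ]), array([0.67036355, 0.02624477, 0.138     ])] 0.2165458111461097
case [[0.886 0.266 0.155]
 [0.901 0.045 0.155]
 [0.67  0.028 0.155]
 [0.66  0.243 0.155]]
[[242.  247.  252.  257.  262.  267.  272.  277.  282.  287.  292. ]
 [230.  229.5 229.  228.5 228.  227.5 227.  226.5 226.  225.5 225. ]]
[array([0.60316063, 0.18424395, 0.129     ]), array([0.6138788 , 0.07442398, 0.129     ])]
knob [0.76123102 0.14640675 0.139     ] [0.75532576 0.14443912 0.15648419]
jar [0.76870518 0.19614655 0.07      ] [0.74103463 0.1831783  0.15564491]
stand [0.66719837 0.32407219 0.17      ] [0.67240852 0.33021166 0.14936105]
stand2 [0.61642809 0.34399002 0.17      ] [0.61575883 0.3429298  0.17333609]
mug [0.42483774 0.34638266 0.092     ] [0.42525921 0.37323218 0.00148382]
trim [ 0.65163605 -0.06292124  0.044     ] [ 0.65127098 -0.06277063  0.04574174]
```

```bash
python3 - <<'E'
from h import *
c=cam('top'); W=pts(c)
m=(abs(W[...,2]-.155)<.006).astype(np.uint8); n,l,s,_=cv2.connectedComponentsWithStats(m); i=1+s[1:,4].argmax()
P=W[l==i][:,:2]; r=cv2.minAreaRect(P.astype(np.float32)*1000); print(s[i],r); print(cv2.boxPoints(r))
sub=W[215:245,242:293]; q=sub[(sub[...,2]>.118)&(sub[...,2]<.14)]
r=cv2.fitLine(q[:,:2].astype(np.float32),cv2.DIST_L2,0,1e-4,1e-4).ravel(); print(r, q[:,2].max())
h=np.array([.607,.13,.2]); print('to above handle',need(h))
E
```

```text
[  190    64   135   128 14554] ((788.43310546875, 150.61981201171875), (218.3539581298828, 224.53570556640625), 5.647546291351318)
[[668.7379   251.59874 ]
 [690.8342    28.152927]
 [908.1283    49.640884]
 [886.032    273.0867  ]]
[ 0.09748434 -0.99523705  0.60855895  0.13141923] 0.1355640000666207
to above handle [ 7.5491437  -6.3227196   0.28040552]
```

```bash
python3 -m creep '{"translation":[[0.47,-0.395,0.0],[0.47,-0.395,0.0],[0.47,-0.395,0.0],[0.47,-0.395,0.0],[0.47,-0.395,0.0]],"turn":[[0,0,0],[0,0,0],[0,0,0],[0,0,0],[0,0,0]],"grip":[1,1,1,1,1]}' 20
python3 -m creep '{"translation":[[0.47,-0.395,0.0],[0.47,-0.395,0.0],[0.47,-0.395,0.0],[0.47,-0.395,0.0],[0.47,-0.395,0.0]],"turn":[[0,0,0],[0,0,0],[0,0,0],[0,0,0],[0,0,0]],"grip":[1,1,1,1,1]}' 20
python3 -c "
from h import *
print(need([.6086,.1325,.2]))"
```

```text
time_s: 0.82
tool_pos: [0.3818, -0.3616, 0.2225]
tool_rot: [180.0, 0.0, 25.5]
force: [0.4, -0.3, 0.7]
grip_width: 0.087
grasp_force: 0.0
time_s: 1.45
tool_pos: [0.4835, -0.1383, 0.2226]
tool_rot: [180.0, -0.0, 25.5]
force: [0.6, -0.2, -0.1]
grip_width: 0.0871
grasp_force: 0.0
[ 2.86782683 -2.38272711  0.28102246]
```

```bash
python3 -m creep '{"translation":[[0.478,-0.395,0.0],[0.478,-0.395,0.0],[0.478,-0.395,0.0],[0.478,-0.395,0.0],[0.478,-0.395,0.0]],"turn":[[0,0,0],[0,0,0],[0,0,0],[0,0,0],[0,0,0]],"grip":[1,1,1,1,1]}' 20
python3 -m creep '{"translation":[[0.46,-0.39,0.1],[0,0,0],[0,0,0],[0,0,0],[0,0,0]],"turn":[[0,0,0],[0,0,-0.0556],[0,0,-0.0556],[0,0,-0.0556],[0,0,-0.0556]],"grip":[1,1,1,1,1]}'
python3 -m creep '{"translation":[[0,0,0],[0,0,0],[0,0,0],[0,0,0]],"turn":[[0,0,-0.0556],[0,0,-0.0556],[0,0,-0.0556],[0,0,0]],"grip":[1,1,1,1]}'
python3 -c "
from h import *
c=cam('wrist');save(c,'w1.png')
print(env.get_obs()['qpos'],need([.6086,.1325,.106]))"
```

```text
time_s: 2.08
tool_pos: [0.5882, 0.0863, 0.2225]
tool_rot: [180.0, 0.0, 25.5]
force: [0.5, -0.3, -0.1]
grip_width: 0.087
grasp_force: 0.0
time_s: 2.7
tool_pos: [0.6074, 0.1291, 0.2142]
tool_rot: [-180.0, 0.0, 65.8]
force: [-0.1, -0.8, -0.7]
grip_width: 0.0868
grasp_force: 0.0
time_s: 3.2
tool_pos: [0.6074, 0.129, 0.2142]
tool_rot: [-180.0, -0.0, 95.4]
force: [0.3, -0.5, -0.5]
grip_width: 0.0872
grasp_force: 0.0
[ 23.74578139  21.64776681 -48.80019097  86.86104521  16.41551829
  78.96416951 -20.86621983] [0.04292202 0.0186095  1.35374833]
```

View pics/w1.png

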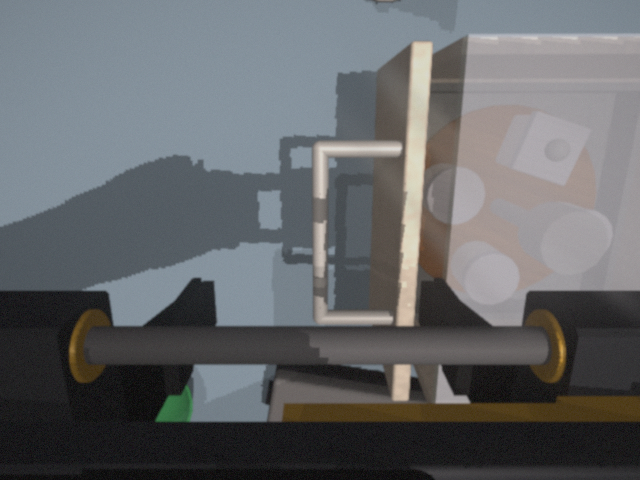

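The wrist view shows the bar vertical at column 320, centred between the fingers. The panel is close behind it (columns 410-430), so I narrow the fingers before descending.

```bash
python3 -m creep '{"translation":[[0.04,0.02,0],[0,0,0],[0,0,0],[0,0,0],[0,0,0]],"turn":[[0,0,0],[0,0,0],[0,0,0],[0,0,0],[0,0,0]],"grip":[0.45,0.45,0.45,0.45,0.45]}' 25
python3 -m creep '{"translation":[[0,0,0.3],[0,0,0.35],[0,0,0.35],[0,0,0.33],[0,0,0]],"turn":[[0,0,0],[0,0,0],[0,0,0],[0,0,0],[0,0,0]],"grip":[0.45,0.45,0.45,0.45,0.45]}'
python3 -m creep '{"translation":[[0,0,0],[0,0,0],[0,0,0],[0,0,0],[0,0,0]],"turn":[[0,0,0],[0,0,0],[0,0,0],[0,0,0],[0,0,0]],"grip":[0,0,0,0,0]}' 25
python3 -c "
from h import *
print(need([.6814-.24*.9952,.14-.24*.098,.106]))"
```

```text
time_s: 3.88
tool_pos: [0.6088, 0.1324, 0.2145]
tool_rot: [-180.0, 0.0, 95.5]
force: [0.4, -0.2, -0.2]
grip_width: 0.0451
grasp_force: 0.0
time_s: 4.5
tool_pos: [0.6072, 0.1318, 0.106]
tool_rot: [-179.8, 0.0, 95.5]
force: [0.2, 0.1, -0.5]
grip_width: 0.0393
grasp_force: 0.0
time_s: 5.12
tool_pos: [0.609, 0.1325, 0.1088]
tool_rot: [180.0, 0.0, 95.5]
force: [-1.3, -0.4, 3.4]
grip_width: 0.0091
grasp_force: 25.0
[ 1.33088578e-03 -2.08978053e+00  3.33434999e-02]
```

```bash
python3 -m creep '{"translation":[[0,-0.1,0],[0,-0.2,0],[0,-0.2,0],[0,-0.2,0],[0,-0.2,0]],"turn":[[0,0,0],[0,0,0],[0,0,0],[0,0,0],[0,0,0]],"grip":[0,0,0,0,0]}'
python3 -m creep '{"translation":[[0,-0.2,0],[0,-0.2,0],[0,-0.2,0],[0,-0.2,0],[0,-0.2,0]],"turn":[[0,0,0],[0,0,0],[0,0,0],[0,0,0],[0,0,0]],"grip":[0,0,0,0,0]}'
python3 -m creep '{"translation":[[0,-0.08,0],[0,-0.05,0],[0,-0.03,0],[0,0,0],[0,0,0]],"turn":[[0,0,0],[0,0,0],[0,0,0],[0,0,0],[0,0,0]],"grip":[0,0,0,0,0]}'
python3 -c "
from h import *
c=cam('top');save(c,'top2.png')
print(need([.6814-.24*.9952,.14-.24*.098,.106]))"
```

```text
time_s: 5.75
tool_pos: [0.5378, 0.1256, 0.1087]
tool_rot: [179.8, -0.0, 95.5]
force: [3.8, 0.5, 2.9]
grip_width: 0.0092
grasp_force: 25.0
time_s: 6.38
tool_pos: [0.4582, 0.1178, 0.1087]
tool_rot: [179.8, 0.0, 95.5]
force: [3.9, 0.3, 3.7]
grip_width: 0.0089
grasp_force: 25.0
time_s: 7.0
tool_pos: [0.4452, 0.1165, 0.1086]
tool_rot: [180.0, 0.0, 95.5]
force: [1.1, -1.0, 8.1]
grip_width: 0.0094
grasp_force: 25.0
[ 0.00318218 -0.03303636  0.03294873]
```

View pics/top2.png

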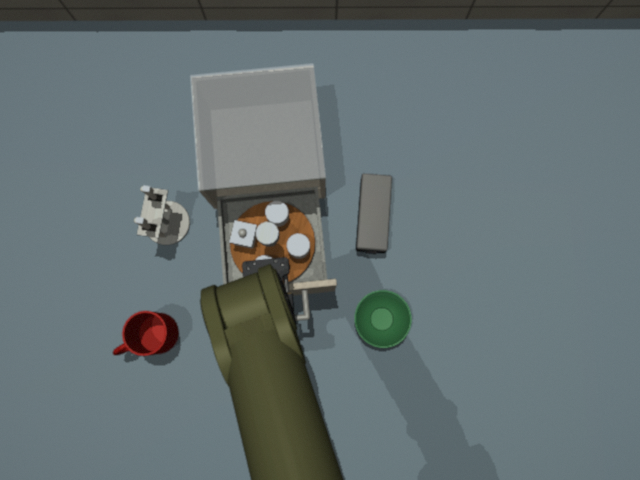

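The drawer is nearly fully out. The knob is at (267,233) and the square jar at (243,233), and the bystanders are untouched. I pull gently on to feel the stop.

```bash
python3 -m creep '{"translation":[[0,-0.04,0],[0,-0.04,0],[0,0,0]],"turn":[[0,0,0],[0,0,0],[0,0,0]],"grip":[0,0,0]}'
python3 -c "
from h import *
c=cam('top');W=pts(c)
k=ray(c,267,233,.139);print(k,W[233,267]);print('jar',ray(c,243,233,.085),W[233,243])
m=(W[...,2]>.13)&(W[...,2]<.148);m[:, :245]=0;m[:,290:]=0;m[:215]=0;m[252:]=0
print(m.sum(),W[m].mean(0)); print('piv est',.6814-.088*.9952,.14-.088*.098)"
```

```text
time_s: 7.42
tool_pos: [0.4417, 0.1162, 0.1087]
tool_rot: [179.6, -0.1, 95.5]
force: [11.1, 0.4, -3.0]
grip_width: 0.0088
grasp_force: 25.0
[0.59668962 0.13007963 0.139     ] [0.59627102 0.12984899 0.14139299]
jar [0.6063232  0.17960426 0.085     ] [0.60630558 0.17959038 0.08510058]
410 [0.59293595 0.13069987 0.13915602]
piv est 0.5938224 0.13137600000000002
```

```bash
python3 -m creep '{"translation":[[0,0,0],[0,0,0],[0,0,0],[0,0,-0.3],[0,0,-0.4]],"turn":[[0,0,0],[0,0,0],[0,0,0],[0,0,0],[0,0,0]],"grip":[0.42,0.42,0.42,0.42,0.42]}'
python3 -m creep '{"translation":[[0,0,-0.4],[0,0,-0.3],[0,0.4,0],[0,0.5,0],[0,0.5,0]],"turn":[[0,0,0],[0,0,0],[0,0,0],[0,0,0],[0,0,0]],"grip":[0.42,0.42,0.7,0.9,0.9]}'
python3 -m creep '{"translation":[[0,0.5,0],[0,0,0],[0,0,0],[0,0,0],[0,0,0]],"turn":[[0,0,0],[0,0,0.0556],[0,0,0.0556],[0,0,0.0556],[0,0,0.0556]],"grip":[0.9,0.9,0.9,0.9,0.9]}'
python3 -m creep '{"translation":[[0,0,0],[0,0,0],[0,0,0]],"turn":[[0,0,0.0556],[0,0,0.0556],[0,0,0]],"grip":[0.9,0.9,0.9]}'
python3 -c "
from h import *
c=cam('wrist');save(c,'w2.png');W=pts(c)
m=(W[...,2]>.134)&(W[...,2]<.145)&(np.hypot(W[...,0]-.594,W[...,1]-.131)<.04)
P=W[m][:,:2].astype(np.float32);print(m.sum(),cv2.minEnclosingCircle(P),P.mean(0))
print(env.get_obs()['qpos'],need([.5945,.131,.1035]))"
```

```text
time_s: 8.1
tool_pos: [0.4366, 0.1159, 0.1635]
tool_rot: [-179.8, -0.0, 95.6]
force: [0.1, -0.7, -0.3]
grip_width: 0.0361
grasp_force: 0.0
time_s: 8.72
tool_pos: [0.5504, 0.1265, 0.2196]
tool_rot: [-179.9, 0.0, 95.5]
force: [0.4, -0.3, -0.1]
grip_width: 0.0587
grasp_force: 0.0
time_s: 9.35
tool_pos: [0.5887, 0.1307, 0.2191]
tool_rot: [-179.9, 0.1, 55.2]
force: [-0.3, 0.7, -0.3]
grip_width: 0.0784
grasp_force: 0.0
time_s: 9.72
tool_pos: [0.5889, 0.1306, 0.2194]
tool_rot: [-180.0, 0.1, 35.6]
force: [0.5, -0.3, -0.0]
grip_width: 0.078
grasp_force: 0.0
3216 ((0.5925875902175903, 0.1288275420665741), 0.020354589447379112) [0.59318215 0.12927312]
[ 20.55521981  17.64270345 -43.49419722  89.07507645  12.28924012
  78.29885544 -78.40836023] [0.05994018 0.03777842 1.44978228]
```

View pics/w2.png

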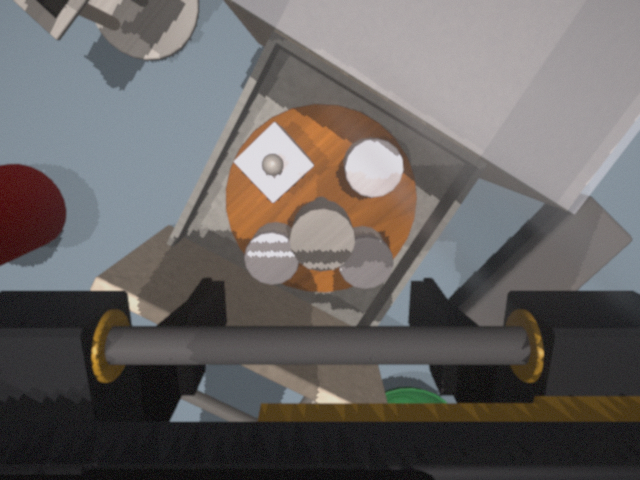

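The wrist view shows the knob at (322,236), centred between the fingers. Its radius measures 20 mm, as given. The square jar with its ball knob is at (273,163). Next I descend and grip.

```bash
python3 -m creep '{"translation":[[0.04,0.035,0.3],[0,0,0.4],[0,0,0.4],[0,0,0.35],[0,0,0]],"turn":[[0,0,0],[0,0,0],[0,0,0],[0,0,0],[0,0,0]],"grip":[0.9,0.9,0.9,0.9,0.9]}' 20
python3 -m creep '{"translation":[[0,0,0],[0,0,0],[0,0,0],[0,0,0],[0,0,0]],"turn":[[0,0,0],[0,0,0],[0,0,0],[0,0,0],[0,0,0]],"grip":[0,0,0,0,0]}' 20
python3 -c "
from h import *
c=cam('top');W=pts(c);save(c,'top3.png');print(env.get_obs()['grip_width'])
c=cam('scene');save(c,'sc3.png')"
```

```text
time_s: 10.4
tool_pos: [0.5918, 0.1296, 0.1016]
tool_rot: [-179.8, 0.3, 35.6]
force: [0.0, 0.1, 0.6]
grip_width: 0.0785
grasp_force: 0.0
time_s: 11.02
tool_pos: [0.5938, 0.1306, 0.1044]
tool_rot: [-180.0, -0.0, 35.5]
force: [-1.1, 0.4, 1.6]
grip_width: 0.0396
grasp_force: 20.0
0.03927093535228779
```

View pics/top3.png

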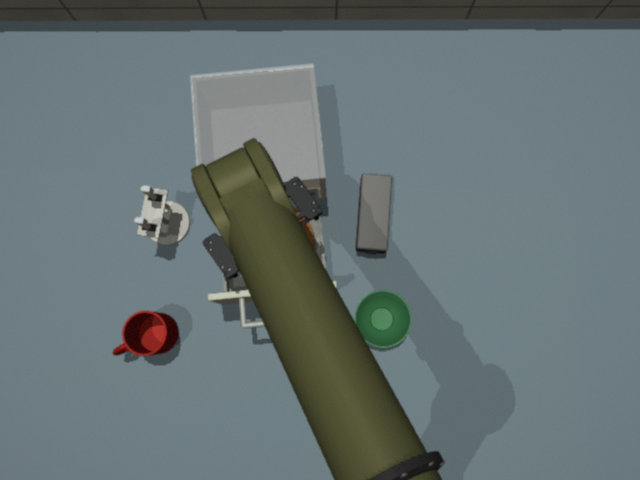

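Gripped at 39.6 mm. The top view shows the drawer still out and the bystanders untouched. Next I turn 110° anticlockwise.

```bash
python3 -m creep '{"translation":[[0,0,0],[0,0,0],[0,0,0],[0,0,0],[0,0,0]],"turn":[[0,0,-0.03],[0,0,-0.05],[0,0,-0.05],[0,0,-0.05],[0,0,-0.05]],"grip":[0,0,0,0,0]}' 25
python3 -m creep '{"translation":[[0,0,0],[0,0,0],[0,0,0],[0,0,0],[0,0,0]],"turn":[[0,0,-0.05],[0,0,-0.05],[0,0,-0.05],[0,0,-0.05],[0,0,-0.05]],"grip":[0,0,0,0,0]}'
python3 -m creep '{"translation":[[0,0,0],[0,0,0],[0,0,0],[0,0,0],[0,0,0]],"turn":[[0,0,-0.05],[0,0,-0.05],[0,0,-0.03],[0,0,0],[0,0,0]],"grip":[0,0,0,0,0]}'
python3 -c "
from h import *
c=cam('wrist');save(c,'w4.png')
c=cam('scene');save(c,'sc4.png')"
```

```text
time_s: 11.75
tool_pos: [0.5933, 0.1309, 0.1044]
tool_rot: [-179.9, -0.0, 77.2]
force: [-2.1, 0.9, 2.4]
grip_width: 0.0395
grasp_force: 25.0
time_s: 12.38
tool_pos: [0.5931, 0.1309, 0.1044]
tool_rot: [-179.9, -0.1, 122.2]
force: [-3.0, 0.9, 2.4]
grip_width: 0.0396
grasp_force: 25.0
time_s: 13.0
tool_pos: [0.5937, 0.1307, 0.1044]
tool_rot: [180.0, -0.0, 145.2]
force: [-2.6, 1.1, 4.2]
grip_width: 0.0393
grasp_force: 25.0
```

View pics/w4.png

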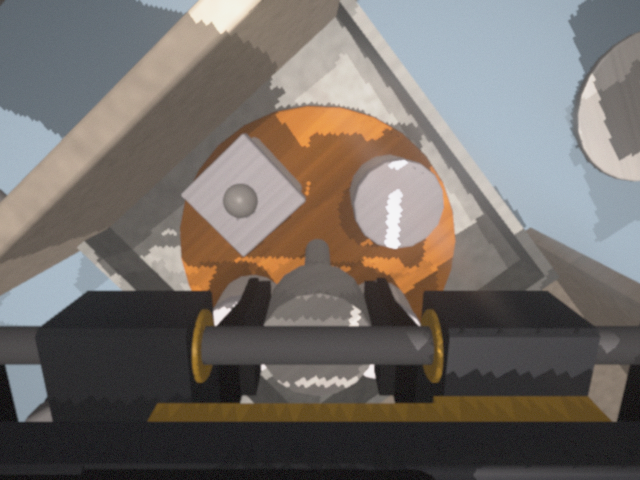

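View pics/sc4.png

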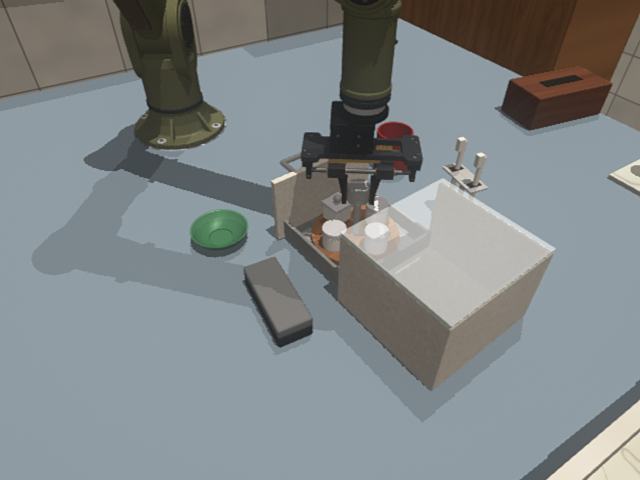

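The square jar's ball is at wrist pixel (240,200), facing the front panel, and the fingers hold the knob. I measure the jar's direction from the ball and the lid's corners.

```bash
python3 -c "
from h import *
c=cam('wrist');W=pts(c)
p=ray(c,240,200,.083);q=np.mean([ray(c,*a,.07) for a in((244,134),(304,199),(243,256),(182,194))],0)
a=np.radians(5.65);X=np.array([np.cos(a),np.sin(a)]);Y=np.array([-X[1],X[0]])
for z in(p,q,W[200,240]):
    d=z[:2]-[.5935,.1305];print(z,'x',d@X,'y',d@Y,np.degrees(np.arctan2(-d@Y,-d@X)))
# panel edge direction check
P=W[(abs(W[...,2]-.138)<.004)&(W[...,0]<.53)]
print(len(P),cv2.fitLine(P[:,:2].astype(np.float32),cv2.DIST_HUBER,0,1e-4,1e-4).ravel())
print(P[:,:2].mean(0), env.get_obs()['time_s'],env.get_obs()['grasp_force'])
"
```

```text
[0.54090807 0.12413479 0.083     ] x -0.052963090648767995 y -0.0011565375255181776 1.2509502127228294
[0.54135714 0.12285884 0.07      ] x -0.0526418274708906 y -0.0024705023464468524 2.6869427327968296
[0.54081536 0.12459472 0.08472881] x -0.053010069240188716 y -0.0006897185711008877 0.7454382533675594
14484 [ 0.09452415 -0.99552256  0.49618417  0.13494042]
[0.49703892 0.12377518] 13.15 25.0003954906515
```

The jar is 53 mm in front of the axis and within 2.5 mm of the middle line. The grip is 25 N and the drawer is at its stop.

```bash
python3 -c "
from cell import env
print(env.sign_off())"
```

```text
the job is handed in; nothing more can be done
None
```

I handed in the job at about 13 s: the drawer is out at its stop, the square jar faces the front within about 2.5 mm of the middle line, the knob is held with 25 N, and the camera views show the bystanders undisturbed; no verdict came back from the hand-in.

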